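Heft the scale-weight canisters and hang them up

ROBOT

A 6-joint arm with a two-finger parallel gripper is mounted at the origin on a cart in front of the work surface, level with it; the furniture and walls round the work are solid. World frame = base frame: x ahead of the robot, y to its left, z up, the work surface at z = 0. Lengths are in m, angles in rad, forces in N, time in s.
With the tool pointing down it reaches from about 0.375 to 0.9 m from the base axis. Payload 3.1 kg.
Tool frame: the origin (TCP) lies at the centre of the arm's flange, where the gripper is bolted on; the fingertips stand 182 mm ahead of it and the grasp point (between the pads) lies 164 mm ahead of it (env.nose_length is the distance from the TCP to the fingertips, in m); z points along the fingers, y is the line along which they close (so a half turn about z gives the same grasp; the last joint's range is limited). The gripper opens to 87 mm and grips with 3 to 60 N. Pads are 19 mm wide; open, the fingers measure 117 mm over their backs; the gripper's body (75 mm by 190 mm) begins 51 mm behind the grasp point.
Start: joints at [-1.304, 0.527, 1.433, -0, 1.181, -0.178], TCP at [0.269, -0.564, 0.405] pointing down, gripper open.
Joint ranges: [-3.08, 3.08], [-0.75, 2.2], [0.22, 2.44], [-1.43, 4.57], [0, 2.65], [-2.85, 2.85]. Speed limits (rad/s): [2.79, 2.79, 3.14, 3.14, 3.14, 3.14].

INTERFACE

Orientations are given as a unit quaternion [w, x, y, z].
In Python, from workcell import env, vision gives the robot as it stands.
- The arm moves only by the tool jog_arm, never from a script. Its argument "commands" is text: rows parted by semicolons, each of 7 numbers parted by spaces: the shift along the world's x, y, z in mm, then the turn, a rotation vector about the world's x, y, z in rad, then the closure in counts, from 0 (fully open) to 255 (shut). A call has 1 to 20 rows; each row is the pose to reach, as a shift and turn from the pose commanded when the call began; what a row does not reach only later rows make up. A row lasts 1/10 s, in which the tool goes at most 50 mm and 8.59 degrees, less where a joint would pass 70% of its speed; a pose out of reach is approached as far as the arm can. A call with a gripper value outside its range is refused whole. The fingers move at their own pace and stop on an object; "force" is the grip in N (left out, the last holds). Time passes only in rows, so rows that repeat a pose let the fingers close. It gives the time, the measured TCP pose, the force, the opening and the grip force at its end, in the units of the state.
- env.get_obs(): the state, without advancing time (a new reading comes with each control period).
- vision.camera(name): name is "side" or "top" or "wrist"; returns the picture (480x640x3 uint8, red, green, blue); there is no depth.
- vision.camera_model(name): a dict with "fov_y" (degrees; the focal length in pixels is half the picture's height over the tangent of half this angle, whatever the lens; pixels are square), "cx", "cy" (the principal point, pixels), "world_from_camera" (4x4, takes a point from camera to world coordinates). Camera axes: x right, y up, looking along -z (the intrinsics and any distortion apply to the point x, -y, -z); pixel columns grow to the right and rows downward; lengths in m; the calibration is good to about 2 mm. A picture is of the moment at which its call begins: read the wrist's pose just before it. camera_model takes no time and is no camera call; for the wrist camera it gives the pose at the moment of the call.
- env.hand_in(): hands the job in; it is judged then, once.
The state is a dict: "t": time; "q": joint angles; "joint_velocities": joint speeds; "effort": joint torques, N m; "ee_pos": TCP position; "tcp_rot": TCP orientation; "wrist_force": force on the tool from outside, world axes, zero at the start; "wrist_torque": the same for the moment, N m; "gripper_width": finger opening in m; "gripper_force": force on a finger pad.
Only numpy, scipy, OpenCV 4.12 (cv2) and the standard library are available. Lean on these libraries where they do the work, as an engineer would, in place of code of your own. Each camera call takes 0.05 s, during which the arm holds its last target. There are 200 camera calls.

TASK

The three lidded canisters look the same, but one holds the heavy scale weight, one the lighter scale weight and one only a cork slug. Feel by lifting which is which, then hang the heaviest by its tab on the red peg and the middle one on the blue peg, and leave the lightest standing upright on the table, clear of the stands. Let the hung ones come to rest, knock no canister over, and leave the terracotta pot, the tape and the wooden rib where they are.

Things in the scene. Friction and masses are not known exactly. Their poses are not given: they have to be found in the camera images.
- canister_a: one of three identical-looking closed round cans, 60 mm diameter, white fixed lid (64 mm) with its top at 66 mm, hanging tab on top (see eye). Origin: centre of underside, z up. Can 120 g; loose inside is a hidden slug, in random order heavy steel 620 g, aluminium 250 g (both +-8 percent) or cork 15 g, one in each can: only lifting tells which
- canister_b: one of three identical-looking closed round cans, 60 mm diameter, white fixed lid (64 mm) with its top at 66 mm, hanging tab on top (see eye). Origin: centre of underside, z up. Can 120 g; loose inside is a hidden slug, in random order heavy steel 620 g, aluminium 250 g (both +-8 percent) or cork 15 g, one in each can: only lifting tells which
- canister_c: one of three identical-looking closed round cans, 60 mm diameter, white fixed lid (64 mm) with its top at 66 mm, hanging tab on top (see eye). Origin: centre of underside, z up. Can 120 g; loose inside is a hidden slug, in random order heavy steel 620 g, aluminium 250 g (both +-8 percent) or cork 15 g, one in each can: only lifting tells which
- eye_a (a point): centre of the window through the upright flat white tab on canister_a's lid, 83 mm above its underside, on its axis. Tab 10 mm thick along the canister's x, 46 mm wide along y, 66 to 122 mm above the underside; the window passes along x, 32 mm wide, 66 to 100 mm high; above it is a solid bar, 100 to 122 mm, to pinch across its thickness
- eye_b (a point): centre of the window through the upright flat white tab on canister_b's lid, 83 mm above its underside, on its axis. Tab 10 mm thick along the canister's x, 46 mm wide along y, 66 to 122 mm above the underside; the window passes along x, 32 mm wide, 66 to 100 mm high; above it is a solid bar, 100 to 122 mm, to pinch across its thickness
- eye_c (a point): centre of the window through the upright flat white tab on canister_c's lid, 83 mm above its underside, on its axis. Tab 10 mm thick along the canister's x, 46 mm wide along y, 66 to 122 mm above the underside; the window passes along x, 32 mm wide, 66 to 100 mm high; above it is a solid bar, 100 to 122 mm, to pinch across its thickness
- red_stand: fixed red stand: foot plate 150 x 110 x 12 mm, post 18 mm diameter, 180 mm tall at the origin (at table height on the post's axis), and one level round red peg, 8 mm diameter, axis at height 170 mm, running 90 mm from the post's axis along the stand's -x (towards the robot); its end is turned up to 12 mm above the peg's axis
- red_peg (a point): point on the axis of the red peg, 50 mm from the post's axis and 170 mm above the table, where a canister hangs well; its axes are those of the stand
- blue_stand: fixed blue stand: foot plate 150 x 110 x 12 mm, post 18 mm diameter, 180 mm tall at the origin (at table height on the post's axis), and one level round blue peg, 8 mm diameter, axis at height 170 mm, running 90 mm from the post's axis along the stand's -x (towards the robot); its end is turned up to 12 mm above the peg's axis
- blue_peg (a point): point on the axis of the blue peg, 50 mm from the post's axis and 170 mm above the table, where a canister hangs well; its axes are those of the stand
- terracotta_pot: bystander: small terracotta pot, 91 mm across, 76 mm tall; origin at the centre of its underside
- masking_tape: bystander: flat-lying roll of masking tape, 96 mm across, 25 mm high; origin at the centre of its underside
- wood_rib: bystander: flat wooden potter's rib, 54 x 112 x 8 mm; origin at the centre of its underside
- screen_cross: fixed tall clear screen in a metal frame at the left of the work, to be kept clear of: its upright panel lies in a plane of constant world y, 58 mm to the left of this origin, 420 mm wide along x (210 mm either way from the origin), 540 mm high; two low triangular feet reach from its ends to the right along the table
Things that resemble listed ones, but are neither listed nor needed, are in the scene too. What is shaped like the canister_a but purple or turquoise is not meant.

How it is judged:
By the outcome, as a careful person would: the job done as asked, in the order asked, and still so for the second after the job is handed in, with the robot touching nothing.
It also fails if it takes over 72 s, if anything falls off the work surface, if the arm or the gripper's body presses on something with over 40 N, if the wrist force passes 120 N, or if a joint passes its speed limit or range.

## Working session

There is one attempt and no reset: what is moved stays moved. The work goes in short steps, Python scripts to look and compute and a tool call to move; the robot and the scene stay as the last step left them, time stands still between calls to the robot, and variables do not carry over. Pictures are saved under pics/ and viewed, at most 10 in all, crops included, and the job is handed in when it is done.

Besides the shell and the picture viewer there is one more tool, called after "Request:" by a JSON object that holds its "api" and its "payload". jog_arm: Moves the arm, as the interface text tells. Its arguments: {"type":"object","properties":{"commands":{"type":"string"},"force":{"type":"number"}},"required":["commands"]}

```bash
ls; mkdir -p pics; python3 - <<'E'
from workcell import env, vision
import cv2, numpy as np
for n in ("top","side"):
    im=vision.camera(n); cv2.imwrite(f"pics/{n}0.png",im[:,:,::-1])
    m=vision.camera_model(n); print(n,{k:(np.round(v,4).tolist() if k=="world_from_camera" else v) for k,v in m.items()})
o=env.get_obs(); print(o)
E
```

```text
pics
top {'fov_y': 47.835075151641064, 'cx': 313.11148879209213, 'cy': 239.92473938289407, 'world_from_camera': [[-0.0225, 0.9899, -0.1399, 0.3299], [-0.9997, -0.0227, -0.0001, -0.1053], [-0.0033, 0.1398, 0.9902, 1.4501], [0.0, 0.0, 0.0, 1.0]]}
side {'fov_y': 50.431066791287066, 'cx': 314.5783863303171, 'cy': 244.34232972096424, 'world_from_camera': [[0.3146, 0.7266, -0.6108, -0.2949], [-0.9492, 0.236, -0.2082, -0.3667], [-0.0072, 0.6453, 0.7639, 1.131], [0.0, 0.0, 0.0, 1.0]]}
{'t': 0.1, 'q': array([-1.30453537e+00,  5.28396728e-01,  1.43378038e+00, -3.81636663e-05,
        1.18142838e+00, -1.78479119e-01]), 'joint_velocities': array([-0.00083475, -0.00072849, -0.00328825, -0.00101188, -0.00148674,
        0.00015065]), 'effort': array([-2.04219955e-04, -4.40985024e+01, -1.77151430e+01,  6.35684305e-02,
        5.34025091e-02, -4.12647000e-05]), 'ee_pos': array([ 0.26884036, -0.56387883,  0.40385271]), 'tcp_rot': array([-1.00467739e-03,  9.75375401e-01,  2.20548892e-01, -6.17878041e-05]), 'wrist_force': array([-0.05093767, -0.17859689, -0.66776993]), 'wrist_torque': array([6.35979073e-03, 1.07349720e-05, 9.05014689e-04]), 'gripper_force': 0.0, 'gripper_width': 0.08710968096040599}
```

View pics/top0.png

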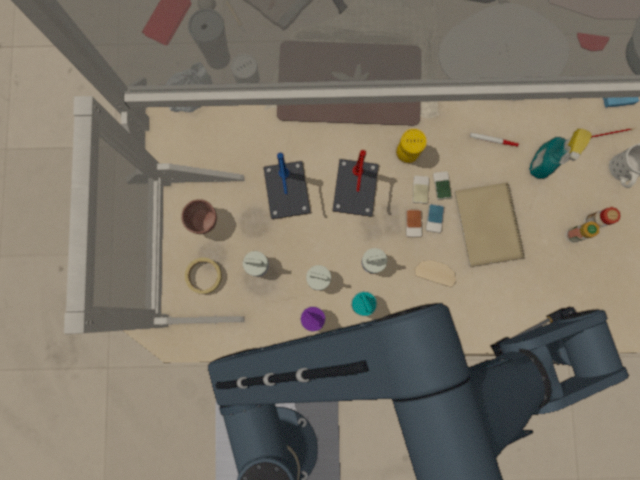

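View pics/side0.png

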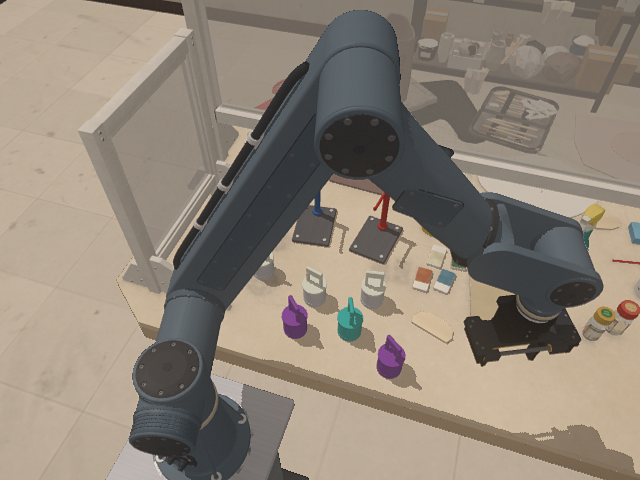

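Candidates for the canisters: white at top-view (255,264), (319,278) and (374,261). The purple (312,318), turquoise (364,302) and second purple (side view, 390,360) are decoys. The white ones match the description; I'll check them in a close crop.

```bash
cat > h.py <<'E'
from workcell import env, vision
import cv2, numpy as np
from scipy.spatial.transform import Rotation as R
def ray(n,uv,m=None):
    m=m or vision.camera_model(n); f=240/np.tan(np.radians(m["fov_y"]/2)); T=np.array(m["world_from_camera"])
    d=T[:3,:3]@np.array([(uv[0]-m["cx"])/f,-(uv[1]-m["cy"])/f,-1]); return T[:3,3],d
def onz(n,uv,z,m=None):
    o,d=ray(n,uv,m); return o+d*(z-o[2])/d[2]
def proj(n,p,m=None):
    m=m or vision.camera_model(n); f=240/np.tan(np.radians(m["fov_y"]/2)); T=np.array(m["world_from_camera"])
    c=T[:3,:3].T@(np.array(p)-T[:3,3]); return m["cx"]+f*c[0]/-c[2], m["cy"]-f*c[1]/-c[2]
E
python3 - <<'E'
from h import *
im=cv2.imread("pics/top0.png")
cv2.imwrite("pics/crop1.png",cv2.resize(im[140:290,230:400],None,fx=4,fy=4,interpolation=cv2.INTER_CUBIC))
m=vision.camera_model("top"); print(m.keys())
for n,uv in dict(l=(255,264),mid=(319,278),r=(374,261)).items(): print(n,onz("top",uv,.066))
hsv=cv2.cvtColor(im,cv2.COLOR_BGR2HSV)
for n,lo,hi in (("red",(0,170,80),(8,255,255)),("blue",(105,150,50),(125,255,255))):
    k=cv2.inRange(hsv,lo,hi)[140:220,260:400]; y,x=np.nonzero(k); print(n,len(x),x.min()+260,x.max()+260,y.min()+140,y.max()+140)
for uv in ((273,162),(303,216),(265,169),(311,213),(341,160),(379,163),(372,216),(334,211)): print(uv,onz("top",uv,.012))
for uv in ((199,218),(203,277),(436,273)): print(uv,onz("top",uv,.02))
E
```

```text
dict_keys(['fov_y', 'cx', 'cy', 'world_from_camera'])
l [0.46643092 0.04546138 0.066     ]
mid [ 0.42676107 -0.11796928  0.066     ]
r [ 0.46719664 -0.26021376  0.066     ]
red 184 353 364 151 190
blue 157 278 288 154 192
(273, 162) [ 7.51172723e-01 -7.75849066e-05  1.20000000e-02]
(303, 216) [ 0.59892398 -0.07928128  0.012     ]
(265, 169) [0.73194749 0.0220431  0.012     ]
(311, 213) [ 0.60666364 -0.10106344  0.012     ]
(341, 160) [ 0.75245554 -0.18649798  0.012     ]
(379, 163) [ 0.74154944 -0.2902322   0.012     ]
(372, 216) [ 0.59462309 -0.26552382  0.012     ]
(334, 211) [ 0.61072545 -0.163358    0.012     ]
(199, 218) [0.59841868 0.19998573 0.02      ]
(203, 277) [0.4395908  0.18828657 0.02      ]
(436, 273) [ 0.43617324 -0.42797583  0.02      ]
```

View pics/crop1.png

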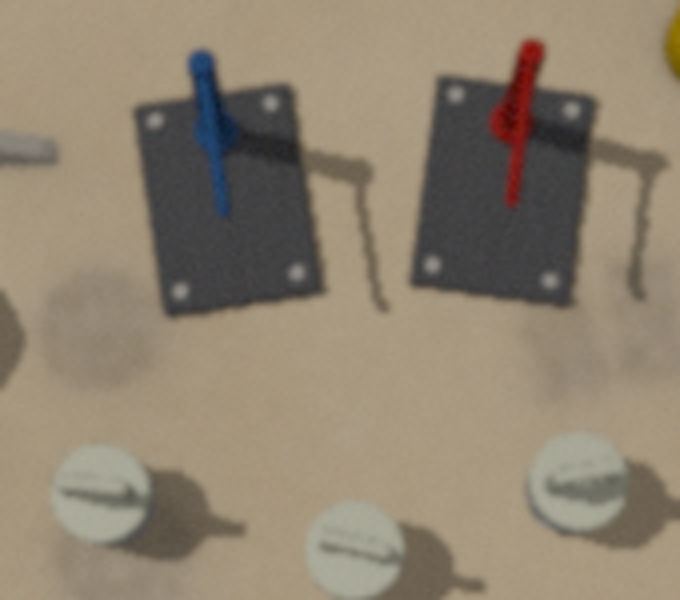

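The crop confirms three white canisters with tabs roughly along world y. Crop centres are (101,495), (355,550) and (577,483), with yaws of about -8°, -10° and +6°. Next I hover over the right one and refine with the wrist camera.

Request:
{"api": "jog_arm", "payload": {"commands": "40 60 0 0 0 0.14 0;80 120 0 0 0 0.28 0;120 180 0 0 0 0.42 0;160 240 0 0 0 0.56 0;190 290 0 0 0 0.7 0;198 304 0 0 0 0.85 0;198 304 0 0 0 1.0 0;198 304 0 0 0 1.15 0;198 304 0 0 0 1.23 0;198 304 0 0 0 1.23 0;198 304 0 0 0 1.23 0;198 304 0 0 0 1.23 0;198 304 0 0 0 1.23 0", "force": 40}}

```text
t: 1.4
ee_pos: [0.4666, -0.2607, 0.4047]
tcp_rot: [-0.0, 0.67, 0.742, -0.0]
wrist_force: [-0.1, -0.1, 1.1]
gripper_width: 0.0871
gripper_force: 0.0
```

```bash
python3 - <<'E'
from h import *
m=vision.camera_model("wrist"); im=vision.camera("wrist"); cv2.imwrite("pics/w1.png",im[:,:,::-1])
print(m, vision.camera_model("wrist")["world_from_camera"]-np.array(m["world_from_camera"]))
for p in ((.467,-.26,.122),(.427,-.118,.122)): print(proj("wrist",p,m))
for n,p in dict(bb=((213,128),.05),bt=((201,62),.18),be=((223,212),.178),rb=((511,122),.05),rt=((531,50),.18),re=((512,204),.178)).items():
    u=(p[0][0]/4+229.6,p[0][1]/4+139.6); print(n,onz("top",u,p[1]))
for u in ((137,107),(292,86),(323,292),(167,314),(440,78),(596,100),(572,303),(412,284)): print(onz("top",(u[0]/4+229.6,u[1]/4+139.6),.012))
E
```

```text
{'fov_y': 65.5787616950601, 'cx': 320.1016430065789, 'cy': 239.96875976469144, 'world_from_camera': array([[ 9.94784371e-01, -9.83275080e-02, -2.71248443e-02,
         4.59783600e-01],
       [ 1.01999154e-01,  9.60200755e-01,  2.60020542e-01,
        -1.87846778e-01],
       [ 4.78123993e-04, -2.61431083e-01,  9.65222027e-01,
         3.86087478e-01],
       [ 0.00000000e+00,  0.00000000e+00,  0.00000000e+00,
         1.00000000e+00]])} [[-2.27749383e-05 -2.02427925e-04 -1.00502732e-04  2.16540963e-06]
 [ 2.21677474e-04 -2.94404080e-05  2.16619375e-05  2.97184829e-05]
 [ 4.09315053e-05 -3.19129514e-05 -8.66535574e-06  2.39083759e-05]
 [ 0.00000000e+00  0.00000000e+00  0.00000000e+00  0.00000000e+00]]
(np.float64(319.68390313514385), np.float64(241.26178254365303))
(np.float64(279.64015789250186), np.float64(19.877409622875206))
bb [ 0.71309356 -0.02874745  0.05      ]
bt [ 0.71881363 -0.02918348  0.18      ]
be [ 0.62600977 -0.04099326  0.178     ]
rb [ 0.71256406 -0.22701176  0.05      ]
rt [ 0.7216295 -0.2293496  0.18     ]
re [ 0.62688962 -0.21476412  0.178     ]
[0.73948515 0.02511606 0.012     ]
[ 0.75181419 -0.08122202  0.012     ]
[ 0.60780369 -0.09933095  0.012     ]
[0.59513601 0.00626775 0.012     ]
[ 0.75508907 -0.18273752  0.012     ]
[ 0.73706553 -0.28896014  0.012     ]
[ 0.59636828 -0.26721012  0.012     ]
[ 0.61191327 -0.15960428  0.012     ]
```

View pics/w1.png

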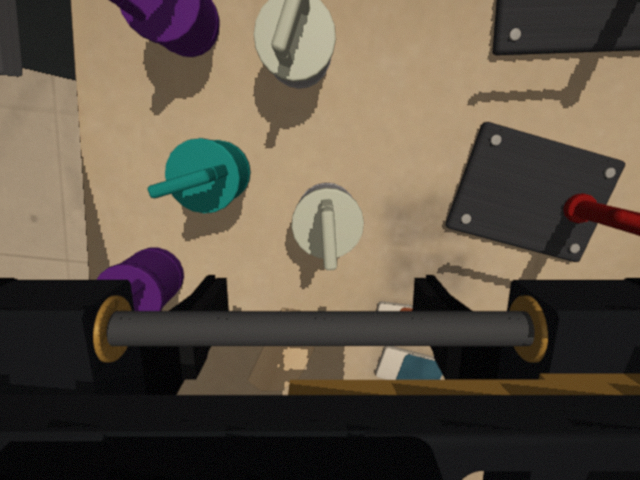

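The wrist view shows the right can's bar from (327,203) to (331,268), with the lid centre at (328,223). The decoys sit at (170,270) and (207,175).

```bash
python3 - <<'E'
from h import *
m=vision.camera_model("wrist")
def bar(a,b):
    A,B=onz("wrist",a,.122,m),onz("wrist",b,.122,m); d=A-B; print("bar",(A+B)/2,"len",np.linalg.norm(d),"yaw",np.degrees(np.arctan2(-d[0],d[1])))
bar((327,203),(331,268)); print(onz("wrist",(328,223),.066,m)); print("mid",onz("wrist",(295,38),.066,m))
im=cv2.imread("pics/w1.png"); h=cv2.cvtColor(im,cv2.COLOR_BGR2HSV)
k=((h[...,1]<45)&(h[...,2]>150)).astype(np.uint8)
n,l,s,c=cv2.connectedComponentsWithStats(k)
for i in range(1,n):
    if s[i,4]>500: print(s[i],c[i])
o=env.get_obs(); print(o["ee_pos"],o["q"]); y=R.from_quat(o["tcp_rot"],scalar_first=True).as_matrix()[:,1]; print(np.degrees(np.arctan2(y[1],y[0])))
x,y,w,hh=285,175,90,105
cv2.imwrite("pics/c2.png",cv2.resize(im[y:y+hh,x:x+w],None,fx=5,fy=5,interpolation=cv2.INTER_CUBIC))
E
```

```text
bar [ 0.47346648 -0.25550794  0.122     ] len 0.04927549521838117 yaw 9.633755546319662
[ 0.47414389 -0.25797233  0.066     ]
mid [ 0.4328313  -0.11448536  0.066     ]
[ 255    0   43   72 1759] [273.12279704  29.36156907]
[ 287    0   48   79 2165] [313.63371824  42.56951501]
[ 292  189   71   80 2795] [329.23398927 221.78604651]
[ 0.46668603 -0.26069209  0.40470169] [-7.18595019e-01  4.06223473e-01  1.65926420e+00  1.13700015e-05
  1.07614581e+00 -8.20935806e-01]
5.86338593933139
```

View pics/c2.png

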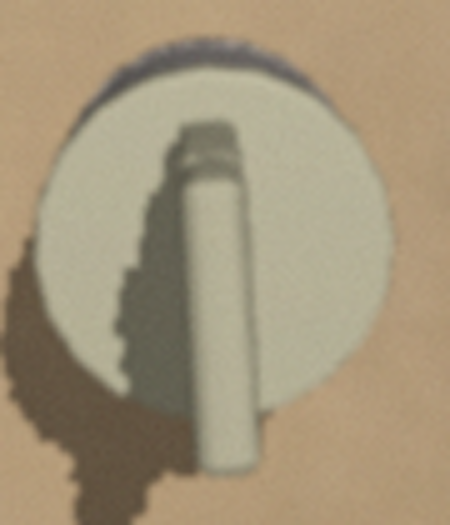

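Request:
{"api": "jog_arm", "payload": {"commands": "7 2 -20 0 0 0.055 120;7 2 -50 0 0 0.055 120;7 2 -80 0 0 0.055 120;7 2 -105 0 0 0.055 120;7 2 -117 0 0 0.055 120;7 2 -117 0 0 0.055 120;7 2 -117 0 0 0.055 200;7 2 -117 0 0 0.055 255;7 2 -117 0 0 0.055 255;7 2 -117 0 0 0.055 255;7 2 -117 0 0 0.055 255;7 2 -117 0 0 0.055 255", "force": 50}}

```text
t: 2.65
ee_pos: [0.4739, -0.2581, 0.288]
tcp_rot: [0.0, 0.649, 0.761, -0.0]
wrist_force: [-1.0, 0.1, 2.6]
gripper_width: 0.0095
gripper_force: 50.0
```

Request:
{"api": "jog_arm", "payload": {"commands": "0 0 5 0 0 0 255;0 0 15 0 0 0 255;0 0 25 0 0 0 255;0 0 30 0 0 0 255;0 0 30 0 0 0 255;0 0 30 0 0 0 255;0 0 30 0 0 0 255;0 0 30 0 0 0 255"}}

```text
t: 3.45
ee_pos: [0.4738, -0.2581, 0.3174]
tcp_rot: [-0.0, 0.649, 0.761, 0.0]
wrist_force: [0.8, 0.2, -2.6]
gripper_width: 0.0094
gripper_force: 50.0
```

```bash
python3 - <<'E'
from h import *
f=[]
for i in range(6):
    f.append(env.get_obs()["wrist_force"]); vision.camera("side")
print(np.round(f,2).tolist(), np.mean(f,0))
print(env.get_obs()["wrist_torque"],env.get_obs()["effort"])
E
```

```text
[[0.8, 0.17, -2.62], [0.43, -0.16, -0.09], [-0.67, -0.3, -1.34], [-0.09, -0.26, -1.31], [0.84, 0.15, -1.89], [0.27, -0.49, -0.71]] [ 0.26310618 -0.14854508 -1.32762756]
[ 0.05914212 -0.09160571  0.01105329] [-2.65268627e-04 -3.99719310e+01 -1.28642204e+01  1.37807909e-02
  8.31373036e-02 -1.54450249e-04]
```

Mean -1.3 N is about 135 g, so the right can is the cork one. I'll put it back and go to the middle can.

Request:
{"api": "jog_arm", "payload": {"commands": "0 0 -15 0 0 0 255;0 0 -26 0 0 0 255;0 0 -30 0 0 0 255;0 0 -30 0 0 0 255;0 0 -30 0 0 0 120;0 0 -30 0 0 0 100;0 0 -30 0 0 0 100;0 0 -30 0 0 0 100;0 0 0 0 0 0 100;0 0 40 0 0 0 80;0 0 80 0 0 0 60;-15 50 87 0 0 -0.14 40;-30 100 87 0 0 -0.28 0;-41 143 87 0 0 -0.34 0;-41 143 87 0 0 -0.34 0;-41 143 87 0 0 -0.34 0;-41 143 87 0 0 -0.34 0"}}

```text
t: 5.45
ee_pos: [0.4337, -0.116, 0.4051]
tcp_rot: [0.001, 0.768, 0.64, 0.0]
wrist_force: [0.4, 0.4, -0.6]
gripper_width: 0.0869
gripper_force: 0.0
```

```bash
cat >> h.py <<'E'
def wshot(name):
    m=vision.camera_model("wrist"); im=vision.camera("wrist")[:,:,::-1].copy(); cv2.imwrite(f"pics/{name}.png",im)
    np.savez(f"pics/{name}.npz",**m); return im,m
def loadm(name):
    return {k:v for k,v in np.load(f"pics/{name}.npz").items()}
E
python3 - <<'E'
from h import *
im,m=wshot("w2")
o=env.get_obs(); print(o["t"],o["ee_pos"])
for p in ((.433,-.115,.122),(.4735,.0475,.122)): print(proj("wrist",p,m))
u,v=map(int,proj("wrist",(.433,-.115,.09),m))
a=im[v-55:v+55,u-60:u+60]
cv2.imwrite("pics/c3.png",cv2.resize(im[0:320,150:550],None,fx=2,fy=2,interpolation=cv2.INTER_CUBIC)[:600]); print(u,v)
E
```

```text
5.5 [ 0.43373395 -0.11629837  0.40492216]
(np.float64(317.93366974449356), np.float64(240.71381117145302))
(np.float64(334.6941635124535), np.float64(-20.031062640504416))
318 230
```

View pics/c3.png

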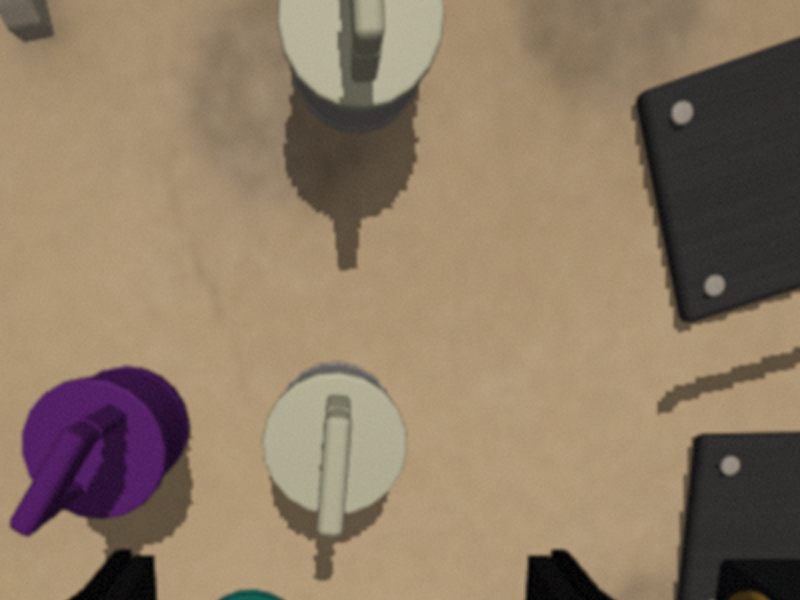

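The middle can's bar runs from (319.5,209) to (315.5,267) in the full image, with its lid at (317.5,222). The left can is partly visible at the top.

```bash
cat >> h.py <<'E'
def bar(m,a,b):
    A,B=onz("wrist",a,.122,m),onz("wrist",b,.122,m); d=A-B; print("bar",((A+B)/2).round(4),"len",np.linalg.norm(d).round(4),"yaw",np.degrees(np.arctan2(-d[0],d[1])).round(2))
def state():
    o=env.get_obs(); y=R.from_quat(o["tcp_rot"],scalar_first=True).as_matrix()[:,1]; print(o["t"],o["ee_pos"].round(4),"toolyaw",np.degrees(np.arctan2(y[1],y[0])).round(2),"q",o["q"].round(2),"w",o["gripper_width"])
E
python3 - <<'E'
from h import *
m=loadm("w2"); bar(m,(319.5,209),(315.5,267)); print(onz("wrist",(317.5,222),.066,m)); state()
print("left lid",onz("wrist",(150+361/2,25/2),.066,m))
E
```

```text
bar [ 0.4329 -0.1134  0.122 ] len 0.0442 yaw -14.28
[ 0.43275081 -0.11319977  0.066     ]
5.5 [ 0.4337 -0.1163  0.4049] toolyaw -10.41 q [-0.51  0.29  1.86 -0.    0.99 -0.33] w 0.08657751916713233
left lid [0.47227793 0.04608982 0.066     ]
```

Request:
{"api": "jog_arm", "payload": {"commands": "-1 3 -20 0 0 -0.06 120;-1 3 -50 0 0 -0.06 120;-1 3 -80 0 0 -0.06 120;-1 3 -105 0 0 -0.06 120;-1 3 -117 0 0 -0.06 120;-1 3 -117 0 0 -0.06 120;-1 3 -117 0 0 -0.06 200;-1 3 -117 0 0 -0.06 255;-1 3 -117 0 0 -0.06 255;-1 3 -117 0 0 -0.06 255;-1 3 -117 0 0 -0.06 255;-1 3 -117 0 0 -0.06 255;-1 3 -112 0 0 -0.06 255;-1 3 -100 0 0 -0.06 255;-1 3 -87 0 0 -0.06 255;-1 3 -87 0 0 -0.06 255;-1 3 -87 0 0 -0.06 255;-1 3 -87 0 0 -0.06 255;-1 3 -87 0 0 -0.06 255"}}

```text
t: 7.4
ee_pos: [0.4316, -0.112, 0.317]
tcp_rot: [-0.001, 0.787, 0.617, -0.0]
wrist_force: [0.0, 0.8, -6.6]
gripper_width: 0.0093
gripper_force: 50.0
```

```bash
cat >> h.py <<'E'
def weigh():
    f=[]
    for i in range(8):
        vision.camera("side"); f.append(env.get_obs()["wrist_force"])
    print(np.mean(f,0)); state()
E
python3 -c "
from h import *
weigh()"
```

```text
[-0.14112607  0.06018755 -7.49458575]
7.8 [ 0.432  -0.1122  0.3177] toolyaw -13.81 q [-0.51  0.44  1.96 -0.    0.75 -0.26] w 0.009968558971025904
```

7.5 N is about 760 g, so the middle can is the heaviest. I'll take it to a point in front of the red peg and look.

Request:
{"api": "jog_arm", "payload": {"commands": "0 0 20 0 0 0.02 255;0 0 45 0 0 0.05 255;10 -6 65 0 0 0.084 255;35 -22 68 0 0 0.084 255;65 -41 68 0 0 0.084 255;95 -60 68 0 0 0.084 255;120 -76 68 0 0 0.084 255;137 -87 68 0 0 0.084 255;143 -91 68 0 0 0.084 255;143 -91 68 0 0 0.084 255;143 -91 68 0 0 0.084 255;143 -91 68 0 0 0.084 255;143 -91 68 0 0 0.084 255"}}

```text
t: 9.1
ee_pos: [0.5742, -0.2025, 0.3858]
tcp_rot: [-0.001, 0.76, 0.65, -0.0]
wrist_force: [0.2, -0.4, -8.2]
gripper_width: 0.0097
gripper_force: 50.0
```

```bash
python3 - <<'E'
from h import *
im,m=wshot("w3"); state()
for p in ((.722,-.226,.18),(.633,-.212,.182),(.575,-.203,.2)): print(proj("wrist",p,m))
E
```

```text
9.15 [ 0.5743 -0.2026  0.3859] toolyaw -8.98 q [-0.52  0.53  1.49  0.    1.12 -0.37] w 0.009885428679214036
(np.float64(599.1618579461428), np.float64(281.13517782017755))
(np.float64(432.2347579857579), np.float64(282.57613080141647))
(np.float64(321.91486364596113), np.float64(296.63873500955253))
```

View pics/w3.png

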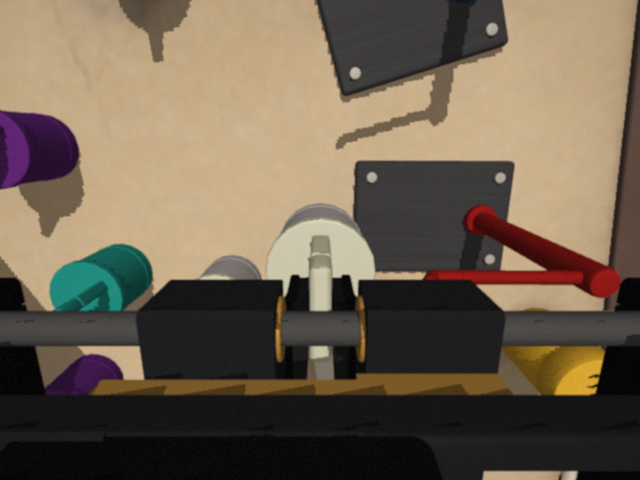

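The post top is at (602,281), the peg tip at about (432,275), and the held can's bar is at column 320.

```bash
python3 - <<'E'
from h import *
m=loadm("w3"); im=cv2.imread("pics/w3.png"); h=cv2.cvtColor(im,cv2.COLOR_BGR2HSV)
k=((h[...,0]<8)|(h[...,0]>174))&(h[...,1]>150)&(h[...,2]>50); k[:, :400]=0
P=[]
for c in (428,432,436,445,460,480,500,520,540,560):
    r=np.nonzero(k[255:300,c])[0]+255
    if len(r): 
        p=onz("wrist",(c,r.mean()),.171,m); P.append(p); print(c,r.min(),r.max(),p.round(4))
print("post",onz("wrist",(602,280.5),.18,m))
P=np.array(P)[3:]; print("yaw",np.degrees(np.polyfit(P[:,0],P[:,1],1)[0] and np.arctan(np.polyfit(P[:,0],P[:,1],1)[0])))
E
```

```text
428 272 279 [ 0.6338 -0.2123  0.171 ]
432 270 279 [ 0.6361 -0.212   0.171 ]
436 270 279 [ 0.6383 -0.2124  0.171 ]
445 270 279 [ 0.6432 -0.2131  0.171 ]
460 270 279 [ 0.6515 -0.2145  0.171 ]
480 270 283 [ 0.6625 -0.2174  0.171 ]
500 271 283 [ 0.6736 -0.2194  0.171 ]
520 271 283 [ 0.6847 -0.2212  0.171 ]
540 255 283 [ 0.6957 -0.2184  0.171 ]
560 255 283 [ 0.7067 -0.2199  0.171 ]
post [ 0.72348879 -0.22586663  0.18      ]
yaw -5.9564647230647765
```

Request:
{"api": "jog_arm", "payload": {"commands": "0 0 -3 0 0 0 255;0 0 -6 0 0 0 255;12 -2 -6 0 0 0 255;24 -4 -6 0 0 0 255;36 -6 -6 0 0 0 255;48 -8 -6 0 0 0 255;60 -10 -6 0 0 0 255;72 -12 -6 0 0 0 255;84 -14 -6 0 0 0 255;94 -15 -6 0 0 0 255;99 -16 -6 0 0 0 255;99 -16 -6 0 0 0 255;99 -16 -6 0 0 0 255;99 -16 -6 0 0 0 255"}}

```text
t: 10.55
ee_pos: [0.6734, -0.219, 0.3796]
tcp_rot: [-0.001, 0.76, 0.649, -0.0]
wrist_force: [0.0, -0.6, -7.2]
gripper_width: 0.0094
gripper_force: 50.0
```

```bash
python3 - <<'E'
from h import *
im,m=wshot("w4"); state()
s=vision.camera("side")[:,:,::-1]; u,v=map(int,proj("side",(.674,-.219,.17))); print(u,v)
a=cv2.resize(s[v-75:v+75,u-75:u+75],(400,400),interpolation=cv2.INTER_CUBIC); b=cv2.resize(im[180:380,220:420],(400,400))
cv2.imwrite("pics/c4.png",np.hstack([a,b]))
E
```

```text
10.6 [ 0.6735 -0.219   0.3797] toolyaw -9.0 q [-0.47  0.67  1.23 -0.    1.25 -0.31] w 0.00948377954629934
378 199
```

View pics/c4.png

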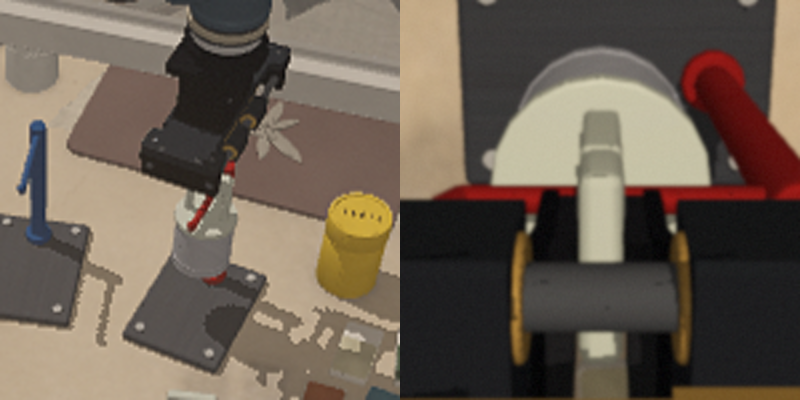

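The peg passes through the window in the side view and nothing is touching. Lowering now.

Request:
{"api": "jog_arm", "payload": {"commands": "0 0 -5 0 0 0 255;0 0 -10 0 0 0 255;0 0 -14 0 0 0 255;0 0 -17 0 0 0 255;0 0 -18 0 0 0 255;0 0 -18 0 0 0 255;0 0 -18 0 0 0 255"}}

```text
t: 11.35
ee_pos: [0.6737, -0.219, 0.3621]
tcp_rot: [-0.0, 0.76, 0.65, -0.0]
wrist_force: [-3.0, 1.5, -2.8]
gripper_width: 0.0093
gripper_force: 50.0
```

```bash
python3 -c "
from h import *
weigh()"
```

```text
[-3.26218845  1.41149345 -2.24751345]
11.75 [ 0.6738 -0.219   0.362 ] toolyaw -8.99 q [-0.47  0.69  1.24 -0.    1.21 -0.31] w 0.009439450994002641
```

Request:
{"api": "jog_arm", "payload": {"commands": "0 0 -0.6 0 0 0 255;0 0 -0.6 0 0 0 230;0 0 -0.6 0 0 0 210;0 0 -0.6 0 0 0 195;0 0 -0.6 0 0 0 190;0 0 -0.6 0 0 0 190;0 0 -0.6 0 0 0 190"}}

```text
t: 12.45
ee_pos: [0.6743, -0.2194, 0.3615]
tcp_rot: [0.001, 0.76, 0.649, 0.0]
wrist_force: [-0.5, 0.2, -0.4]
gripper_width: 0.0219
gripper_force: 0.0
```

Request:
{"api": "jog_arm", "payload": {"commands": "0 0 10 0 0 0 190;0 0 25 0 0 0 190;0 0 50 0 0 0 190;0 0 70 0 0 0 150;-30 40 70 0 0 0 100;-60 80 70 0 0 0 50;-90 120 70 0 0 0 0;-120 160 70 0 0 0 0;-150 200 60 0 0 0 0;-180 238 50 0 0 0 0;-201 265 43 0 0 0 0;-201 265 43 0 0 0 0;-201 265 43 0 0 0 0;-201 265 43 0 0 0 0"}}

```text
t: 13.85
ee_pos: [0.4744, 0.0452, 0.4055]
tcp_rot: [0.002, 0.761, 0.649, 0.001]
wrist_force: [0.2, -0.5, 1.0]
gripper_width: 0.0867
gripper_force: 0.0
```

```bash
python3 - <<'E'
from h import *
im,m=wshot("w5"); state()
u,v=map(int,proj("wrist",(.473,.0465,.09),m)); print(u,v)
s=vision.camera("side")[:,:,::-1]; uu,vv=map(int,proj("side",(.674,-.219,.14))); print(uu,vv)
a=cv2.resize(s[vv-65:vv+65,uu-50:uu+50],(400,520),interpolation=cv2.INTER_CUBIC); b=cv2.resize(im[v-65:v+65,u-50:u+50],(400,520),interpolation=cv2.INTER_CUBIC)
cv2.imwrite("pics/c5.png",np.hstack([a,b])); print(u-50,v-65,"scale 4")
E
```

```text
13.9 [0.4744 0.0449 0.4052] toolyaw -9.06 q [-0.14  0.33  1.79 -0.    1.02  0.02] w 0.08702726214130226
316 230
378 207
266 165 scale 4
```

View pics/c5.png

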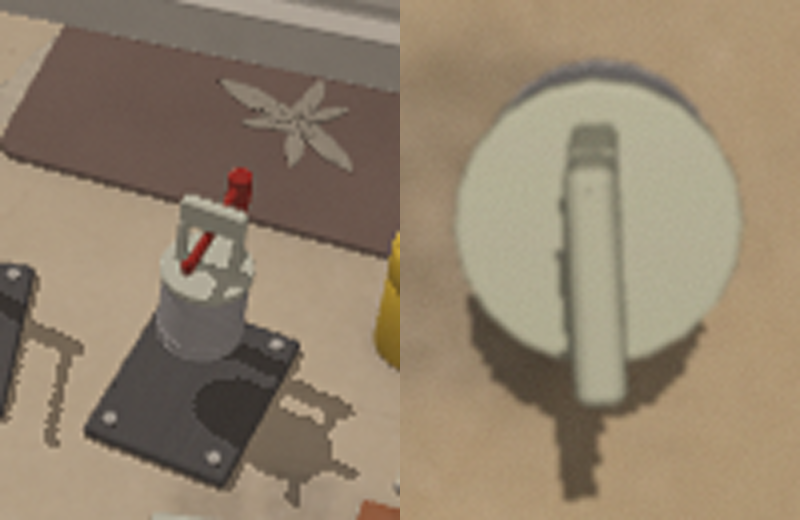

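The heavy can hangs level on the red peg. The left can's bar runs from (314.3,207) to (316.3,265.8).

```bash
python3 - <<'E'
from h import *
m=loadm("w5"); bar(m,(314.3,207),(316.3,265.8)); print(onz("wrist",(266+199/4,165+221/4),.066,m)); state()
im=cv2.imread("pics/w3.png") # blue stand plate corners seen earlier
E
```

```text
bar [0.4729 0.0492 0.122 ] len 0.0447 yaw -7.33
[0.47296961 0.04971375 0.066     ]
13.95 [0.4743 0.0449 0.4049] toolyaw -9.07 q [-0.14  0.33  1.8  -0.    1.02  0.02] w 0.08731661140155703
```

Request:
{"api": "jog_arm", "payload": {"commands": "-1 4 -20 0 0 0.03 120;-1 4 -50 0 0 0.03 120;-1 4 -80 0 0 0.03 120;-1 4 -105 0 0 0.03 120;-1 4 -117 0 0 0.03 120;-1 4 -117 0 0 0.03 120;-1 4 -117 0 0 0.03 200;-1 4 -117 0 0 0.03 255;-1 4 -117 0 0 0.03 255;-1 4 -117 0 0 0.03 255;-1 4 -117 0 0 0.03 255;-1 4 -117 0 0 0.03 255;-1 4 -112 0 0 0.03 255;-1 4 -100 0 0 0.03 255;-1 4 -87 0 0 0.03 255;-1 4 -87 0 0 0.03 255;-1 4 -87 0 0 0.03 255;-1 4 -87 0 0 0.03 255;-1 4 -87 0 0 0.03 255"}}

```text
t: 15.85
ee_pos: [0.4716, 0.0499, 0.3165]
tcp_rot: [-0.001, 0.751, 0.661, -0.001]
wrist_force: [-0.7, 0.1, -3.5]
gripper_width: 0.0096
gripper_force: 50.0
```

```bash
python3 -c "
from h import *
weigh()"
```

```text
[-0.10333114 -0.24153866 -3.69986247]
16.25 [0.472  0.0498 0.3171] toolyaw -7.28 q [-0.13  0.47  1.89  0.    0.78 -0.  ] w 0.009392422828780733
```

3.7 N is about 375 g, the middle weight. Taking it to the blue peg.

Request:
{"api": "jog_arm", "payload": {"commands": "0 0 25 0 0 0.05 255;0 0 50 0 0 0.1 255;10 -9 63 0 0 0.15 255;32 -30 63 0 0 0.2 255;55 -51 63 0 0 0.255 255;78 -72 63 0 0 0.255 255;96 -89 63 0 0 0.255 255;104 -96 63 0 0 0.255 255;104 -96 63 0 0 0.255 255;104 -96 63 0 0 0.255 255;104 -96 63 0 0 0.255 255;104 -96 63 0 0 0.255 255"}}

```text
t: 17.45
ee_pos: [0.5751, -0.0452, 0.3801]
tcp_rot: [-0.001, 0.66, 0.751, -0.0]
wrist_force: [-0.7, -0.5, -3.8]
gripper_width: 0.0094
gripper_force: 50.0
```

```bash
python3 - <<'E'
from h import *
im,m=wshot("w6"); state()
h=cv2.cvtColor(im,cv2.COLOR_BGR2HSV)
k=(h[...,0]>100)&(h[...,0]<128)&(h[...,1]>130)&(h[...,2]>40); k[:, :390]=0
ys,xs=np.nonzero(k); print(len(xs),xs.min(),xs.max(),ys.min(),ys.max())
for c in range(420,640,12):
    r=np.nonzero(k[262:300,c])[0]+262
    if len(r): print(c,r.min(),r.max(),onz("wrist",(c,r.mean()),.171,m).round(4))
for p in ((.7225,-.027,.18),(.673,-.0334,.17),(.633,-.0385,.182)): print(proj("wrist",p,m))
E
```

```text
17.5 [ 0.5753 -0.0453  0.3802] toolyaw 7.39 q [-0.27  0.49  1.58  0.    1.07 -0.4 ] w 0.009499334799807435
5460 421 621 205 298
432 273 279 [ 0.6358 -0.0359  0.171 ]
444 273 279 [ 0.6423 -0.0351  0.171 ]
456 273 279 [ 0.6488 -0.0343  0.171 ]
468 273 279 [ 0.6552 -0.0334  0.171 ]
480 273 285 [ 0.6621 -0.0343  0.171 ]
492 273 285 [ 0.6686 -0.0334  0.171 ]
504 274 285 [ 0.6752 -0.0329  0.171 ]
516 274 285 [ 0.6817 -0.032   0.171 ]
528 274 285 [ 0.6882 -0.0312  0.171 ]
540 274 285 [ 0.6946 -0.0303  0.171 ]
552 263 285 [ 0.7005 -0.0275  0.171 ]
564 262 284 [ 0.7065 -0.0251  0.171 ]
576 262 286 [ 0.7131 -0.0247  0.171 ]
588 262 291 [ 0.72   -0.0253  0.171 ]
600 266 298 [ 0.7276 -0.0275  0.171 ]
612 270 295 [ 0.7341 -0.027   0.171 ]
(np.float64(603.464366979611), np.float64(286.26643664077926))
(np.float64(499.0188779909313), np.float64(279.2608421537514))
(np.float64(431.796267271144), np.float64(287.5022681963657))
```

Request:
{"api": "jog_arm", "payload": {"commands": "12 1.5 0 0 0 0 255;24 3 0 0 0 0 255;36 4.5 0 0 0 0 255;48 6 0 0 0 0 255;60 7.5 0 0 0 0 255;72 9 0 0 0 0 255;84 10.5 0 0 0 0 255;93 11.5 0 0 0 0 255;97.5 12 0 0 0 0 255;97.5 12 0 0 0 0 255;97.5 12 0 0 0 0 255;97.5 12 0 0 0 0 255"}}

```text
t: 18.7
ee_pos: [0.673, -0.0341, 0.38]
tcp_rot: [-0.0, 0.66, 0.751, -0.0]
wrist_force: [0.8, -0.2, -4.1]
gripper_width: 0.0095
gripper_force: 50.0
```

```bash
python3 -c "
from h import *
weigh()"
```

```text
[-0.03588245 -0.18409877 -3.72165747]
19.1 [ 0.6734 -0.0342  0.3802] toolyaw 7.33 q [-0.22  0.62  1.32 -0.    1.2  -0.34] w 0.009638571479394028
```

No contact, and the force equals the can's weight alone. Lowering.

Request:
{"api": "jog_arm", "payload": {"commands": "0 0 -5 0 0 0 255;0 0 -10 0 0 0 255;0 0 -14 0 0 0 255;0 0 -17 0 0 0 255;0 0 -18 0 0 0 255;0 0 -18 0 0 0 255;0 0 -18 0 0 0 255"}}

```text
t: 19.8
ee_pos: [0.6736, -0.0342, 0.3623]
tcp_rot: [0.0, 0.66, 0.751, 0.0]
wrist_force: [-0.0, 0.1, -4.3]
gripper_width: 0.0099
gripper_force: 50.0
```

```bash
python3 -c "
from h import *
weigh()"
```

```text
[-0.09656307 -0.00867776 -3.68634435]
20.2 [ 0.6735 -0.0342  0.3622] toolyaw 7.33 q [-0.22  0.64  1.34 -0.    1.16 -0.34] w 0.009868010662461377
```

Request:
{"api": "jog_arm", "payload": {"commands": "0 0 -0.6 0 0 0 255;0 0 -1.2 0 0 0 255;0 0 -1.2 0 0 0 255;0 0 -1.2 0 0 0 255"}}

```text
t: 20.6
ee_pos: [0.6735, -0.0342, 0.3615]
tcp_rot: [0.0, 0.66, 0.751, 0.0]
wrist_force: [-1.5, 1.1, -0.3]
gripper_width: 0.0094
gripper_force: 50.0
```

```bash
python3 -c "
from h import *
weigh()"
```

```text
[-0.88912381  0.13645378  1.14527256]
21.0 [ 0.6735 -0.0341  0.3614] toolyaw 7.34 q [-0.22  0.64  1.34  0.    1.16 -0.34] w 0.0093014822142117
```

Seated on the peg. Releasing and retreating.

Request:
{"api": "jog_arm", "payload": {"commands": "0 0 0 0 0 0 240;0 0 0 0 0 0 220;0 0 0 0 0 0 200;0 0 0 0 0 0 190;0 0 0 0 0 0 190;0 0 0 0 0 0 190;0 0 8 0 0 0 190;0 0 20 0 0 0 190;0 0 45 0 0 0 190;0 0 75 0 0 0 190;0 0 100 0 0 0 150;-50 -30 100 0 0 0 100;-100 -60 100 0 0 0 100;-140 -100 100 0 0 0 100;-170 -140 100 0 0 0 100;-190 -180 100 0 0 0 100;-200 -220 100 0 0 0 100;-200 -250 100 0 0 0 100;-200 -250 100 0 0 0 100;-200 -250 100 0 0 0 100"}}

```text
t: 23.0
ee_pos: [0.4732, -0.2849, 0.4618]
tcp_rot: [0.001, 0.661, 0.75, 0.0]
wrist_force: [-0.7, 0.8, -0.5]
gripper_width: 0.0527
gripper_force: 0.0
```

```bash
python3 - <<'E'
from h import *
state()
for i in range(20): t=vision.camera("top")
t=t[:,:,::-1]; s=vision.camera("side")[:,:,::-1]; s2=s[150:400,240:490]
cv2.imwrite("pics/fin.png",np.hstack([cv2.resize(s2,(400,400),interpolation=cv2.INTER_CUBIC),cv2.resize(t[140:310,230:400],(400,400),interpolation=cv2.INTER_CUBIC)]))
E
```

```text
23.0 [ 0.4732 -0.2849  0.4618] toolyaw 7.21 q [-0.74  0.36  1.55  0.    1.23 -0.87] w 0.052725524156565104
```

View pics/fin.png

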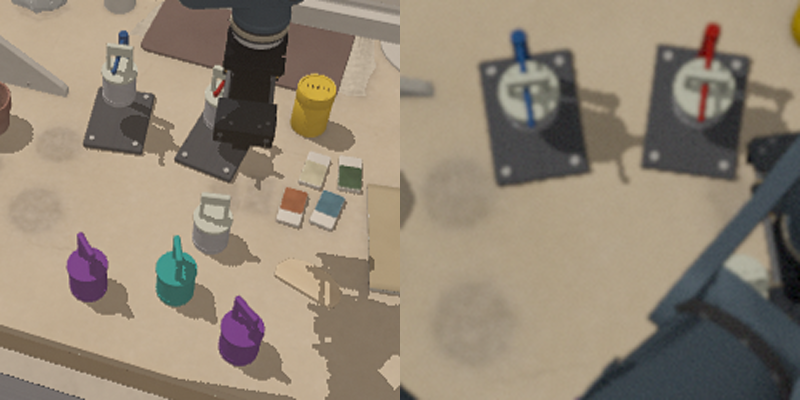

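Both cans hang on their pegs, at (528,85) for blue and (705,85) for red in the top view. The cork can stands upright at (212,222) in the side view, the decoys are upright, and the robot is clear of everything.

```bash
python3 -c "
from workcell import env
print(env.hand_in())"
```

```text
the job is handed in; nothing more can be done
None
```

The heaviest canister (about 760 g) hangs on the red peg, the middle one (about 375 g) hangs on the blue peg, and the lightest stands upright on the table clear of the stands; I handed the job in at about 24 s, before the 72 s limit.

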